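# Park the instrument cover upright against the stop rail

## Robot

A 6-joint arm with a two-finger parallel gripper is mounted at the origin on the work surface. World frame = base frame: x ahead of the robot, y to its left, z up, the work surface at z = 0. Lengths are in m, angles in rad, forces in N, time in s.
With the tool pointing down it reaches from about 0.25 to 0.8 m from the base axis. Payload 8.5 kg.
Tool frame: the origin (TCP) lies at the very end of the fingers, on their centre line; the grasp point (between the pads) lies 19 mm behind it; z points along the fingers, y is the line along which they close (so a half turn about z gives the same grasp; the last joint's range is limited). The gripper opens to 85 mm and grips with 20 to 120 N. Pads are 22 mm wide; open, the fingers measure 114 mm over their backs; the gripper's body (76 mm by 85 mm) begins 54 mm behind the grasp point. The pads swing forward as they close: fully open they stand 13 mm farther back than shut.
Start: joints at [-1.265, 0.238, -0.013, 1.319, 0, 1.571], TCP at [0.158, -0.501, 0.231] pointing down, gripper open.
Joint ranges: [-2.66, 2.66], [-1.03, 1.9], [-1.14, 1.46], [-1.82, 2.27], [-1.45, 1.34], [-3.14, 3.14]. Speed limits (rad/s): [2.22, 2.22, 2.79, 3.14, 3.14, 3.14].

## Interface

Orientations are given as a rotation vector (axis times angle).
In Python, from plant import r gives the robot as it stands. Calls block until the motion is done:
- r.goto(position, orientation): joint-space move of the TCP to a pose.
- r.line_to(position, rotation=None, feed=0.15, guard=None): straight line of the TCP; rotation=None keeps the orientation; feed is the mean speed in m/s. With guard (N) it stops when the force on the tool has changed by that much, and returns True; else False.
- r.goto_joints(angles): joint-space move.
- r.set_gripper(opening): finger opening in m; the grip force is fixed at half the most; returns when the fingers have stopped.
- r.hold(seconds).
- r.ik(position, orientation): joint angles nearest the present ones, or None.
- r.capture(name): name is "side" or "top"; returns a dict with "img" (384x512x3 uint8, red, green, blue), "range_z" (384x512 float32, m along the optical axis (not along the pixel's ray), 0 where there is no reading), "fovy" (degrees; the focal length in pixels is half the picture's height over the tangent of half this angle, whatever the lens; pixels are square), "cx", "cy" (the principal point, pixels), "dist" ([k1, k2, p1, p2, k3] as OpenCV has them; the pictures are not rectified), "extrinsics" (4x4, takes a point from camera to world coordinates). Camera axes: x right, y down, z forward; pixel columns grow to the right and rows downward; lengths in m; the calibration is good to about 2 mm. A picture is of the moment at which its call begins.
A pose or a line that the arm cannot do raises r.MotionError and nothing moves.
- r.close_job(): hands the job in; it is judged then, once.
Trained networks look in a picture, given as the dict that the camera call returned (one of the last four; its "shot" number tells which), for a name from the list of things; names that differ only in an ending like _2 or _b are one class to them, and where a whole thing is asked for, a point or a joint stands for the part that bears it (a point fixed in the world has none). Each returns a list of dicts, best first, with "conf" (0 to 1); they miss things now and then, are a little off and sometimes report something else, mostly with a low value. They report only what shows in the picture. A call takes as long as a camera call.
- r.masks_of(target, picture): "mask" (384x512 bool, what is visible of it) and "bbox" ([left, top, right, bottom] in pixels, round what is visible of it).
Readings, each from a call of its own:
- r.current_clock(): time.
- r.current_joint_positions(): joint angles.
- r.current_qvel(): joint speeds.
- r.current_joint_efforts(): joint torques, N m.
- r.current_position(): TCP position.
- r.current_tcp_rot(): TCP orientation.
- r.current_wrist_force(): force on the tool from outside, world axes, zero at the start.
- r.current_torque(): the same for the moment, N m.
- r.current_width(): finger opening in m.
- r.current_gripper_force(): force on a finger pad.
Only numpy, scipy, OpenCV 4.12 (cv2) and the standard library are available. Lean on these libraries where they do the work, as an engineer would, in place of code of your own. Each camera call takes 0.05 s, during which the arm holds its last target. There are 200 camera calls.

## Task

An access cover taken off the gas chromatograph lies flat on the bench in front of the low metal stop rail; it is the plate with the upturned lip, not the plain flat panel beside it. Push it foot first against the rail and tip it up on that edge, without lifting it off the bench, so that it stands upright and flush against the rail with its lip reaching over the rail's top, and let go. Leave the plain panel and the bottle where they are.

Things in the scene. Friction and masses are not known exactly. Their poses are not given: they have to be found in the camera images.
- cover: Loose grey metal L: plate 130 wide (y), 100 long (x), 8 thick, lying flat, 0.3 kg. Origin: axis of its rounded foot edge (radius 4), mid-width, 4 mm over the bench. x points from lip past foot, to the rail within 10 deg (straight down once upright); z up. Foot ends at x=+4; lip, 10 thick, full width, at x=-96 to -86, top 50 over the bench. Mass centre x=-62, z=8. Foot starts 20-42 mm off the rail.
- rail: Fixed aluminium bar 440 long (y), 20 thick, 70 high, 4 mm flange behind. Origin: bench level, middle of the face towards the robot; x into the rail, away from the robot; z up. Pushed by the lip's outer face, the cover slides here and stops; it then turns about its origin axis, so the push must rise in that arc (a level push jams); past about 83 deg it falls against the rail by itself.
- flat_panel: Bystander: loose plain plate, same grey metal, 130 wide, 100 long, 8 mm thick, same slots but no lip, flat before the other half of the rail. Origin and axes as for the cover's plate.
- reagent: Bystander: loose amber bottle, red cap, 80 mm diameter, 165 mm high, beyond one end of the rail; origin at the centre of its underside. A white vial rack, 70 x 130 x 45 mm, stands beyond the other end.

How it is judged:
By the outcome, as a careful person would: the job done as asked, in the order asked, and still so for the second after the job is handed in, with the robot touching nothing.
It also fails if it takes over 40 s, if anything falls off the work surface, if the arm or the gripper's body presses on something with over 40 N, if the wrist force passes 120 N, or if a joint passes its speed limit or range.

## Working session

There is one attempt and no reset: what is moved stays moved. The work goes in short steps, each a Python script; the robot and the scene stay as the last script left them, time stands still between calls to the robot, and variables do not carry over. Pictures are saved under pics/ and viewed, at most 10 in all, crops included, and the job is handed in when it is done.

```bash
mkdir -p pics; cat > h.py <<'E'
import numpy as np, cv2
from plant import r
def cloud(c, mask=None):
    h,w=c["range_z"].shape; f=h/2/np.tan(np.radians(c["fovy"])/2)
    K=np.array([[f,0,c["cx"]],[0,f,c["cy"]],[0,0,1.]])
    z=c["range_z"]; m=(z>0) if mask is None else (mask&(z>0))
    v,u=np.nonzero(m)
    n=cv2.undistortPoints(np.stack([u,v],1).astype(float)[:,None],K,np.array(c["dist"],float))[:,0]
    d=z[v,u][:,None]; P=np.hstack([n*d,d]); E=np.array(c["extrinsics"])
    return P@E[:3,:3].T+E[:3,3],u,v
E
python3 - <<'E'
from h import *
ims=[]
for n in("top","side"):
    c=r.capture(n); im=c["img"][...,::-1].copy()
    print(n,c["fovy"],c["dist"],np.round(c["extrinsics"],3).tolist())
    for t in("cover","rail","flat_panel","reagent"):
        for k in r.masks_of(t,c)[:3]:
            P,_,_=cloud(c,k["mask"])
            print(t,round(k["conf"],2),k["bbox"],np.round(np.percentile(P,[2,50,98],axis=0),3).tolist() if len(P) else None)
            if t=="cover": 
                Q=P[(P[:,2]>.003)&(P[:,2]<.025)]
                L=P[(P[:,2]>.042)&(P[:,2]<.06)]
                for X in(Q,L):
                    if len(X)>10: print("  rect",len(X),cv2.minAreaRect(X[:,:2].astype(np.float32)),np.median(X[:,2]))
    ims.append(im)
cv2.imwrite("pics/a.png",cv2.resize(np.vstack(ims),(448,600)) if 0 else np.hstack([cv2.resize(i,(400,300)) for i in ims]))
print(r.current_clock(),r.current_tcp_rot())
E
```

```text
top 45.9675950956762 [-0.1056695  0.         0.         0.         0.       ] [[-0.021, -0.993, 0.112, 0.439], [-1.0, 0.022, 0.007, 0.033], [-0.009, -0.112, -0.994, 1.391], [0.0, 0.0, 0.0, 1.0]]
cover 0.73 [263.6, 163.3, 312.2, 199.0] [[0.538, -0.122, 0.002], [0.589, -0.059, 0.008], [0.637, 0.004, 0.052]]
  rect 1147 ((0.5890623331069946, -0.05846419185400009), (0.10038003325462341, 0.13274462521076202), 4.298434257507324) 0.007933162715604292
  rect 151 ((0.5439208745956421, -0.0619344636797905), (0.01031084917485714, 0.1266849786043167), 4.036467552185059) 0.04936957738055181
rail 0.8 [180.5, 130.2, 327.4, 175.2] [[0.618, -0.16, -0.002], [0.673, 0.049, 0.008], [0.732, 0.258, 0.074]]
flat_panel 0.77 [206.3, 178.0, 247.7, 216.1] [[0.49, 0.069, 0.001], [0.539, 0.132, 0.008], [0.588, 0.194, 0.014]]
reagent 0.62 [142.9, 205.7, 176.5, 236.0] [[0.439, 0.296, -0.001], [0.475, 0.322, 0.114], [0.515, 0.372, 0.168]]
side 45.195284825897964 [-0.07346816  0.          0.          0.          0.        ] [[-0.928, -0.226, 0.296, 0.2], [-0.372, 0.517, -0.771, 1.03], [0.022, -0.826, -0.564, 0.751], [0.0, 0.0, 0.0, 1.0]]
cover 0.91 [241.1, 152.8, 281.8, 188.6] [[0.533, -0.124, 0.004], [0.58, -0.048, 0.01], [0.632, 0.005, 0.053]]
  rect 726 ((0.5851959586143494, -0.06078922003507614), (0.10134290158748627, 0.13766056299209595), 5.066307544708252) 0.009605556890404765
  rect 115 ((0.5407059192657471, -0.06031399965286255), (0.011404640041291714, 0.12535792589187622), 4.0453782081604) 0.05101980032486275
rail 0.92 [179.8, 135.1, 249.7, 235.4] [[0.611, -0.158, 0.001], [0.651, 0.119, 0.03], [0.731, 0.264, 0.073]]
reagent 0.83 [225.6, 214.5, 265.1, 288.8] [[0.437, 0.302, 0.003], [0.467, 0.361, 0.094], [0.509, 0.377, 0.167]]
0.5 [-3.10476692e+00 -4.78411842e-01  9.31532178e-05]
```

View pics/a.png

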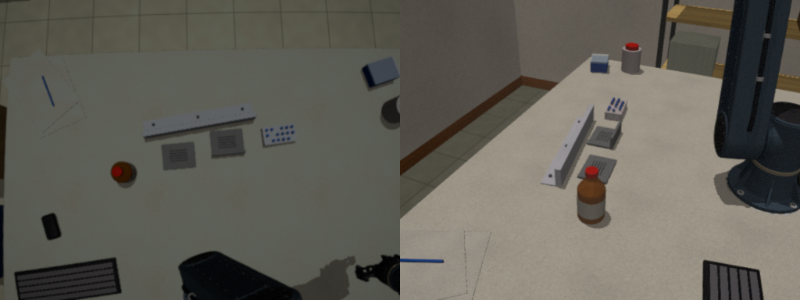

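The picture shows the slanted rail, with the lipped cover in front of its right half (top view about (227,142)) and the panel at its left half (179,155). The bottle is at (123,172) and the vial rack is just right of the cover at (280,134). Next I'll fit the geometry precisely and check the tool poses.

```bash
cat >> h.py <<'E'
from scipy.spatial.transform import Rotation as R
def yaw_of(X):  # normal yaw of a bar elongated along ~y
    rc=cv2.minAreaRect(X[:,:2].astype(np.float32)); b=cv2.boxPoints(rc)
    e=[b[1]-b[0],b[2]-b[1]]; e=max(e,key=np.linalg.norm); e=e*np.sign(e[1])
    return np.arctan2(-e[0],e[1]),np.array(rc[0]),rc[1]
def tool(yaw,pitch):  # tool z points forward(yaw) and down by pitch; tool y horizontal
    z=np.array([np.cos(yaw)*np.cos(pitch),np.sin(yaw)*np.cos(pitch),-np.sin(pitch)])
    y=np.array([-np.sin(yaw),np.cos(yaw),0])
    return R.from_matrix(np.stack([np.cross(y,z),y,z],1))
E
python3 - <<'E'
from h import *
for n in("top","side"):
    c=r.capture(n); P,u,v=cloud(c)
    reg=(P[:,0]>.58)&(P[:,0]<.76)&(P[:,1]>-.2)&(P[:,1]<.3)
    T=P[reg&(abs(P[:,2]-.071)<.005)]
    y,ce,s=yaw_of(T); print(n,"railtop",len(T),np.degrees(y),ce,s)
    m=np.array([np.cos(y),np.sin(y)]); d=T[:,:2]@m; print("  normal offs pct",np.percentile(d,[1,3,50,97,99]))
    reg=(P[:,0]>.5)&(P[:,0]<.7)&(P[:,1]>-.15)&(P[:,1]<.03)
    L=P[reg&(abs(P[:,2]-.050)<.004)&((P[:,:2]@m)<np.median(d)-.03)]
    y2,ce2,s2=yaw_of(L); print("  lip",len(L),np.degrees(y2),ce2,s2)
    m2=np.array([np.cos(y2),np.sin(y2)])
    print("  lip offs",np.percentile(L[:,:2]@m2,[1,50,99]),"lat",np.percentile(L[:,:2]@[-m2[1],m2[0]],[1,99]))
    Q=P[reg&(abs(P[:,2]-.009)<.004)&((P[:,:2]@m)<np.median(d)-.012)]
    print("  plate",cv2.minAreaRect(Q[:,:2].astype(np.float32)),np.percentile(Q[:,:2]@m2,[1,99]))
    K=P[(P[:,1]<-.12)&(P[:,1]>-.35)&(P[:,0]>.5)&(abs(P[:,2]-.045)<.006)]
    print("  rack", cv2.boxPoints(cv2.minAreaRect(K[:,:2].astype(np.float32))).round(3).tolist() if len(K) else 0)
yr=np.radians(10)
q=r.current_joint_positions()
for (x,z,p) in[(.5,.03,35),(.5,.03,45),(.5,.03,55),(.6,.1,45),(.6,.1,70),(.66,.1,70),(.66,.1,90),(.66,.1,110),(.69,.1,90),(.69,.1,110),(.69,.1,125)]:
    for yw in (5,10):
        s=r.ik([x,-.06,z],tool(np.radians(yw),np.radians(p)).as_rotvec()); print(x,z,p,yw,None if s is None else np.round(s,2))
E
```

```text
top railtop 886 8.529197 [0.65407443 0.04712419] (0.02285625971853733, 0.4400869607925415)
  normal offs pct [0.64273317 0.64347578 0.65307038 0.66290816 0.6637767 ]
  lip 135 4.000594 [ 0.54416937 -0.0634577 ] (0.010352748446166515, 0.1292378306388855)
  lip offs [0.53326024 0.53869202 0.54339624] lat [-0.16550525 -0.03764962]
  plate ((0.5766901969909668, -0.059571199119091034), (0.14936776459217072, 0.17869792878627777), 1.6989718675613403) [0.51980005 0.63796076]
  rack [[0.5440000295639038, -0.12200000137090683], [0.5889999866485596, -0.32499998807907104], [0.7070000171661377, -0.29899999499320984], [0.6620000004768372, -0.0949999988079071]]
side railtop 691 8.726972 [0.65182137 0.04508445] (0.022105921059846878, 0.4420378506183624)
  normal offs pct [0.64058094 0.64109058 0.65030794 0.66051162 0.66109757]
  lip 102 4.266839 [ 0.54053032 -0.06441467] (0.012063726782798767, 0.13383522629737854)
  lip offs [0.52940988 0.53405541 0.54027121] lat [-0.16945476 -0.03883019]
  plate ((0.5665411949157715, -0.059158504009246826), (0.1373545229434967, 0.17460811138153076), 3.5915644168853
[... 469 characters left out ...]
17 -0.91 -0.26  0.29 -0.31]
0.6 0.1 70 5 [-0.14  0.23 -0.46  0.54  0.08 -0.21]
0.6 0.1 70 10 [-0.16  0.24 -0.45  0.55  0.11 -0.31]
0.66 0.1 70 5 [-0.12  0.32 -0.32  0.58  0.07 -0.2 ]
0.66 0.1 70 10 [-0.14  0.33 -0.31  0.59  0.11 -0.3 ]
0.66 0.1 90 5 [-0.09  0.54  0.11  1.14  0.   -0.18]
0.66 0.1 90 10 [-0.09  0.54  0.11  1.14  0.   -0.27]
0.66 0.1 110 5 [-0.07  0.83  0.6   1.69 -0.05 -0.14]
0.66 0.1 110 10 [-0.05  0.82  0.59  1.68 -0.08 -0.22]
0.69 0.1 90 5 [-0.09  0.59  0.2   1.18  0.   -0.17]
0.69 0.1 90 10 [-0.09  0.59  0.2   1.18  0.   -0.26]
0.69 0.1 110 5 [-0.06  0.9   0.75  1.77 -0.05 -0.14]
0.69 0.1 110 10 [-0.05  0.89  0.74  1.76 -0.08 -0.21]
0.69 0.1 125 5 None
0.69 0.1 125 10 None
```

```bash
cat >> h.py <<'E'
YR=np.radians(8.6); YC=np.radians(4.1); RF=.642
def tcp(e,yaw,pitch,back=.013,half=.011):  # TCP so that the fingertips' upper edge is at e
    M=tool(yaw,pitch).as_matrix(); return np.array(e)+back*M[:,2]+half*M[:,0], tool(yaw,pitch).as_rotvec()
def n(y): return np.array([np.cos(y),np.sin(y),0])
def t(y): return np.array([-np.sin(y),np.cos(y),0])
E
python3 - <<'E'
from h import *
H=.040; p=np.radians(60)
lip=np.array([.5424,-.0638,0]); face=lip-.0052*n(YC)
up=np.array([0,0,H])
print("w",r.current_width())
pre=tcp(face-.03*n(YC)+up+[0,0,.08],YC,p)
r.goto(*pre); print(r.current_clock())
r.line_to(*tcp(face-.03*n(YC)+up,YC,p),feed=.12)
r.line_to(*tcp(face-.003*n(YC)+up,YC,p),feed=.08)
print(r.current_wrist_force())
lat=lip@t(YR)
q=(RF-.100-.009)*n(YR)+lat*t(YR)+up
print("face,q",face,q,r.line_to(*tcp(q,YR,p),feed=.03,guard=8),r.current_wrist_force())
hit=r.line_to(*tcp(q+.022*n(YR),YR,p),feed=.02,guard=5)
P=r.current_position(); print(hit,P,r.current_wrist_force(),"edge offs",(P-(tcp([0,0,0],YR,p)[0]))@n(YR),"expected",RF-.1,r.current_clock())
im=[]
for k in("side","top"):
    c=r.capture(k); i=c["img"][...,::-1]
    im.append(cv2.resize(i[110:230,170:330] if k=="side" else i[100:220,190:350],(400,300),interpolation=cv2.INTER_CUBIC))
    PP,_,_=cloud(c); s=PP@n(YR); l=PP@t(YR)
    L=PP[(abs(PP[:,2]-.051)<.006)&(s<RF-.06)&(s>RF-.14)&(l>lat-.09)&(l<lat+.09)]
    if len(L)>20: print(k,len(L),np.percentile(L@n(YR),[2,50,98])-RF,np.percentile(L@t(YR)-lat,[2,98]))
cv2.imwrite("pics/b.png",np.hstack(im))
E
```

```text
w 0.08559584525526469
2.6333
[ 0.07930856  0.19033953 -0.29253848]
face,q [ 0.53721331 -0.06417179  0.        ] [ 0.54856875 -0.06286706  0.04      ] False [ 0.22590383 -0.27510239  0.67146661]
True [ 0.54592965 -0.06294701  0.02270681] [ 0.40285969 -0.00515734  0.01811564] edge offs 0.5334049054634408 expected 0.542 4.9
side 152 [-0.13635421 -0.11072684 -0.10209075] [-0.05984447  0.06516556]
top 168 [-0.12173254 -0.10507014 -0.09950615] [-0.06064751  0.06247264]
```

View pics/b.png

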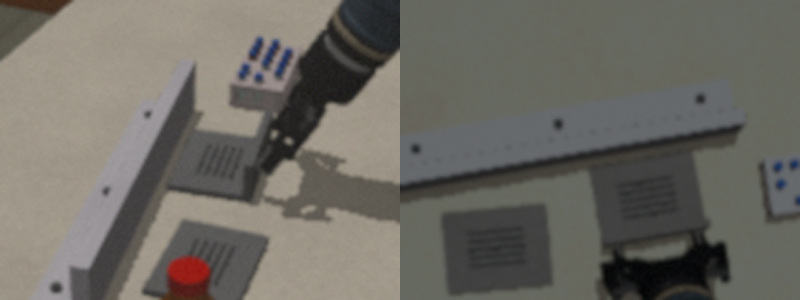

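The two fingers rest on the lip at about (265,165), and a small gap to the rail remains. The guard tripped early, so I'll push on in short steps and watch the force.

```bash
python3 - <<'E'
from h import *
p=np.radians(60); rv=tool(YR,p).as_rotvec(); base=tcp([0,0,0],YR,p)[0]
for i in range(16):
    P=r.current_position(); hit=r.line_to(P+.0015*n(YR)+[0,0,.0236-P[2]] if i==0 else P+.0015*n(YR),rv,feed=.02)
    f=r.current_wrist_force(); e=(r.current_position()-base)
    print(round(e@n(YR),4),round(e[2],4),np.round(f,1),round(f@n(YR),1))
    if abs(f@n(YR))>4: break
print(r.current_clock(),r.current_torque())
c=r.capture("top"); i=c["img"][...,::-1]; cv2.imwrite("pics/c.png",cv2.resize(i[100:220,190:350],(640,480),interpolation=cv2.INTER_CUBIC))
E
```

```text
0.5344 0.0402 [ 0.2 -0.1 -0.9] 0.1
0.5358 0.04 [-1.8 -0.3  0.4] -1.8
0.5373 0.04 [-1.8 -1.1 -0.7] -1.9
0.539 0.04 [-1.2  1.  -0.9] -1.1
0.5408 0.0401 [-1.  -0.6 -0.1] -1.1
0.5426 0.0401 [-0.9  0.7 -1.2] -0.8
0.5443 0.0402 [-0.7  0.1 -1. ] -0.7
0.5457 0.0401 [-2.7 -1.1  0.4] -2.9
0.5459 0.0396 [-8.6 -2.9  5. ] -8.9
7.25 [-0.25386625  1.42602072 -0.01079605]
```

View pics/c.png

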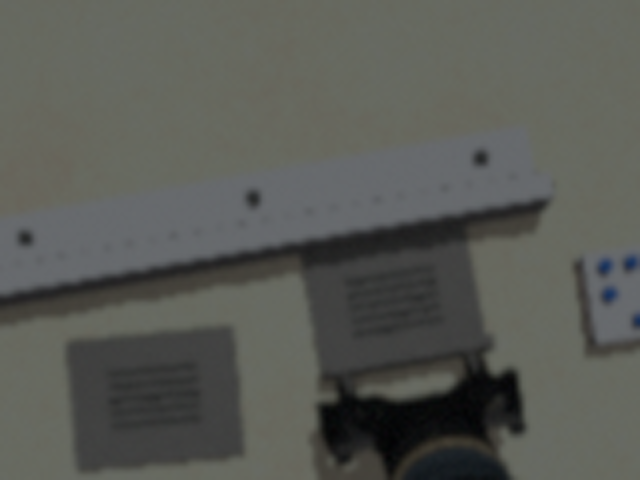

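Flush against the rail, with the stop felt at 9 N. Next I'll tip it along the arc.

```bash
cat > tip.py <<'E'
from h import *
RFc=.6435; half=.008; h=.0345; lat=r.current_position()@t(YR)
piv=(RFc-.004)*n(YR)+lat*t(YR)+[0,0,.004]
def pose(th,pre=.0):
    c,s=np.cos(th),np.sin(th); X=-.096+pre
    e=piv+(X*c+h*s)*n(YR)+(-X*s+h*c)*np.array([0,0,1])
    return tcp(e,YR,np.radians(60)+th/2,half=half)
E
python3 - <<'E'
from tip import *
print(r.current_position(),pose(0)[0])
for d in range(0,89,8):
    if r.ik(*pose(np.radians(d))) is None: print("no ik",d)
for d in list(range(3,88,3)):
    r.line_to(*pose(np.radians(d)),feed=.035)
    f=r.current_wrist_force(); print(d,np.round(f,1),end=" ")
    if np.linalg.norm(f)>30: print("STOP");break
    if d in(30,): c0=r.capture("side")
print(r.current_clock())
c=r.capture("side")
cv2.imwrite("pics/d.png",np.hstack([cv2.resize(k["img"][90:210,170:330,::-1],(400,300),interpolation=cv2.INTER_CUBIC) for k in(c0,c)]))
E
```

```text
[ 0.55827412 -0.06082064  0.0228475 ] [ 0.55844175 -0.06079528  0.02324167]
3 [-8.7 -1.1  1. ] 6 [-10.9  -0.9   2.4] 9 [-10.3  -1.3   4.1] 12 [-11.8  -1.1   5.3] 15 [-12.7  -0.8   6.4] 18 [-12.5  -0.4   7. ] 21 [-11.    0.5   8.1] 24 [-11.9  -0.6   8.6] 27 [-12.2   1.3   9.6] 30 [-11.7   1.1  10.3] 33 [-9.9  0.3 10.6] 36 [-9.   1.4 11. ] 39 [-8.3  0.6 10.5] 42 [-7.1  1.1 10.4] 45 [-6.5  1.4  9.1] 48 [-4.3  1.9 10. ] 51 [-4.6  2.1  9.2] 54 [-3.7  2.3  8.2] 57 [-3.8  2.   7.5] 60 [-2.4  1.5  7.5] 63 [-2.3  1.2  8.2] 66 [-1.   0.1  7.3] 69 [-0.4  1.4  8.2] 72 [-0.7  2.1  7.9] 75 [0.2 2.2 8.9] 78 [0.5 0.6 8.6] 81 [0.9 1.  7.7] 84 [2.7 0.1 8.9] 87 [ 2.4 -0.3  8.4] 15.9083
```

View pics/d.png

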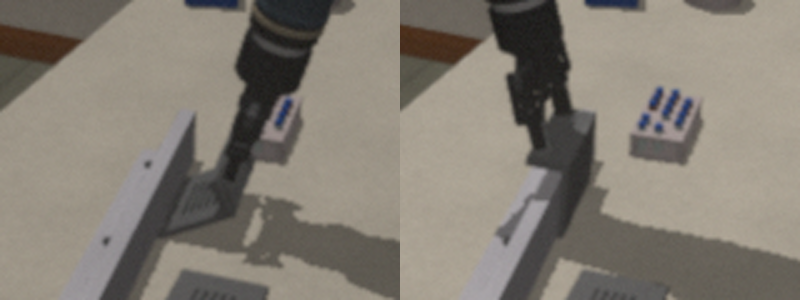

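The cover is nearly upright, with its lip over the rail (right half, about (565,150)). There are still 8 N vertical at the fingers, so I'll measure the tilt before releasing.

```bash
cat > meas.py <<'E'
from tip import *
def meas():
    for k in("top","side"):
        c=r.capture(k); P,_,_=cloud(c); s=P@n(YR)-RF; l=P@t(YR)-lat0
        m=(abs(l)<.09)&(s>-.03)&(s<.07)&(P[:,2]>.085)&(P[:,2]<.112)
        if m.sum()<20: print(k,m.sum()); continue
        A=np.c_[s[m],l[m],np.ones(m.sum())]; w=np.ones(m.sum(),bool)
        for _ in range(5):
            co=np.linalg.lstsq(A[w],P[m,2][w],rcond=None)[0]; w=abs(A@co-P[m,2])<.004
        print(k,w.sum(),"slope deg",np.degrees(np.arctan(co[:2])),"z med",np.median(P[m,2][w]),"s",np.percentile(s[m][w],[2,98]),"l",np.percentile(l[m][w],[2,98]))
lat0=-.144
E
python3 - <<'E'
from meas import *
meas()
r.line_to(*pose(np.radians(90)),feed=.02); print(r.current_wrist_force()); meas()
E
```

```text
top 0
side 326 slope deg [3.77700025 0.18723262] z med 0.10209630301858474 s [-0.01553279  0.03205518] l [-0.05713217  0.06356519]
[3.48756096 1.05514574 8.21397539]
top 0
side 333 slope deg [0.75310898 0.09726572] z med 0.10142984089603391 s [-0.01064064  0.03761266] l [-0.06111604  0.0638821 ]
```

```bash
python3 - <<'E'
from meas import *
P=r.current_position()
r.line_to(P+[0,0,.02],feed=.04); print(r.current_wrist_force())
r.line_to(P+[0,0,.1],feed=.12)
r.line_to(P+[-.2,0,.16],feed=.2); r.hold(.5)
print(r.current_wrist_force()); meas(); print(r.current_clock())
im=[]
for k in("side","top"):
    c=r.capture(k); i=c["img"][...,::-1]
    im.append(cv2.resize(i[90:210,170:330],(400,300),interpolation=cv2.INTER_CUBIC))
    for tt in("cover","flat_panel","reagent"):
        for q in r.masks_of(tt,c)[:1]: X,_,_=cloud(c,q["mask"]); print(k,tt,round(q["conf"],2),np.round(np.percentile(X,[2,50,98],axis=0),3).tolist())
cv2.imwrite("pics/e.png",np.hstack(im))
E
```

```text
[-0.17907773 -0.02588901 -1.12086644]
[ 0.26905625  0.04049147 -0.34878418]
top 17 slope deg [ 3.3289927  35.30362289] z med 0.10021897942475544 s [-0.00267849  0.04239895] l [0.05952442 0.06390257]
side 385 slope deg [-0.71588798  0.52068306] z med 0.10110411422249499 s [-0.00841665  0.04024935] l [-0.0632578   0.06307987]
19.8333
side cover 0.87 [[0.639, -0.111, 0.01], [0.654, -0.029, 0.096], [0.697, 0.019, 0.104]]
side flat_panel 0.74 [[0.486, 0.066, 0.002], [0.527, 0.118, 0.009], [0.584, 0.193, 0.012]]
side reagent 0.71 [[0.437, 0.328, 0.008], [0.465, 0.362, 0.094], [0.505, 0.377, 0.167]]
top flat_panel 0.87 [[0.492, 0.07, 0.002], [0.54, 0.132, 0.008], [0.588, 0.194, 0.014]]
top reagent 0.88 [[0.441, 0.296, 0.008], [0.475, 0.321, 0.115], [0.512, 0.371, 0.167]]
```

View pics/e.png

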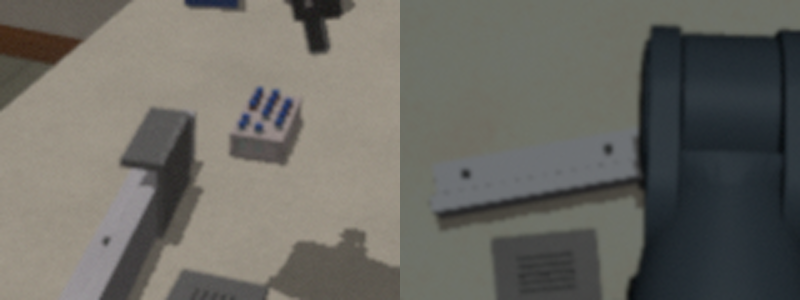

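The cover stands upright at about (160,165), with its lip over the rail and the gripper clear. The panel and bottle haven't moved.

```bash
python3 -c "
from plant import r
print(r.close_job())"
```

```text
the job is handed in; nothing more can be done
None
```

The cover stands upright and flush against the rail to within about 1° by camera, with its lip over the rail's top and the gripper clear; the panel and bottle were not moved, and the job was handed in at about 20 s.

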